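# Draw the aluminium tube out of a jammed drawer

### The job

The drawer of the little birch unit on the ledge has jammed part-open, so the long silver tube in it will not come straight up: take hold of its cap end, tilt that end up and draw the tube out on the slant, between the edge of the unit's top and the drawer front, gently, without forcing tube or drawer. Leave the ring dish on the unit, the dice cup, the meeple and the spring clip as they stand. Finish while still holding the tube in the gripper, at rest and level in the air, as one would to twist the cap off without spilling, all of it a good hand's breadth (10 cm) above the unit's top.

Things in the scene. Friction and masses are not known exactly. Their poses are not given: they have to be found in the camera images.
- unit: Small birch drawer unit, one drawer, fixed to the ledge. Origin: centre of the carcass's underside; x points the way the drawer opens (away from the robot), z up. Carcass 230 long (x -115 to 115) x 150 wide (y), top board 10 thick with its underside 76 and its upper face 86 above the ledge. The ring dish stands on the top board.
- top_edge (a point): Middle of the top board's front edge, at its upper face: 115 mm in x and 86 mm up from the unit's origin. The gap through which the tube must come begins here.
- drawer (a joint): How far the drawer stands open (m): the clear gap in x from the top board's front edge to the inner face of the drawer front; 0.108 to 0.122 at the start. The drawer is jammed: it slides only if pushed or pulled with more than about 60 N, which is not wanted.
- drawer_front (a point): Middle of the upper edge of the drawer front (panel 12 thick in x, 150 wide): 64 mm above the ledge, 6 mm beyond its inner face. The drawer inside is 215 long (x), 110 wide (y), its floor 14 mm above the ledge, its sides 60 mm above the ledge, 8 thick; a steel knob sticks out 18 mm in front at mid-height.
- tube: Silver aluminium tube with a knurled twist cap, one rigid cylinder 180 long, 26 in diameter, 0.08 to 0.15 kg, evenly weighted. Origin mid-length on its axis; x runs along it towards the cap. It lies lengthwise on the drawer floor (axis 27 mm above the ledge), cap end near the drawer front in the open gap, plain end under the unit's top. It can roll.
- tube_cap (a point): Centre of the tube's end face at the cap (the cap is the last 30 mm, same 26 mm diameter).
- tube_foot (a point): Centre of the tube's plain end face, 180 mm from the cap's; at the start 75 to 90 mm back under the unit's top.
- ring_dish: White ceramic ring dish, 86 in diameter, 22 high, loose on the unit's top board, its rim at least 35 mm behind the front edge. Origin: centre of its underside. To be left alone.
- dice_cup: Steel dice cup, 74 in diameter at the rim, 90 high, five dice in it, loose on the ledge on the unit's +y side. Origin: centre of its underside. To be left alone.
- meeple: Wooden meeple, 44 wide, 14 thick, 50 high, standing on the ledge on the unit's -y side. Origin: centre of its underside. To be left alone.
- clip: Black sprung steel paper clip with two wire handles, 50 long, 22 wide, 48 high, standing on the ledge on the unit's +y side. Origin: centre of its underside. To be left alone.
Things that resemble listed ones, but are neither listed nor needed, are in the scene too. There is more than one size of the tube; the one meant has the size given above.

How it is judged:
On the way:
1. the tube stands on the slant in the gap: cap end raised, plain end still under the unit's top (angle between tube's own x axis and vertical below 1.4 rad and z of tube_cap in the frame of unit above 0.065 m and x of tube_foot in the frame of unit below 0.11 m), for 0.1 s.
At the end, for the whole second after the job is handed in: The gripper's fingers hold the tube still (under 40 mm/s), level within 17 degrees, touching nothing of the unit, with the centres of both its end faces more than 158 mm above the ledge (72 mm above the unit's top); the drawer within 10 mm and each bystander within 20 mm of where it was (height (world z) of each of tube_cap, tube_foot above 0.158 m and angle between tube's own x axis and vertical between 1.27 and 1.87 rad and contact force between tube and the fingers above 1 N and contact force between tube and unit below 0.1 N and linear speed of tube below 0.04 m/s and angular speed of tube below 0.4 rad/s and distance of drawer_front from where it was at the start of the episode below 0.01 m and distance of each of ring_dish, dice_cup, meeple, clip from where it was at the start of the episode below 0.02 m); the arm keeps its last pose, push and grip.
It fails at once if the drawer was forced: shifted more than 10 mm (distance of drawer_front from where it was at the start of the episode above 0.01 m).
It fails at once if the tube was forced against the unit or drawer with more than 20 N (contact force between tube and unit above 20 N).
It fails at once if the ring dish, dice cup, meeple or spring clip was moved more than 20 mm or tipped (distance of any of ring_dish, dice_cup, meeple, clip from where it was at the start of the episode above 0.02 m or angle between any of ring_dish, dice_cup, meeple, clip's own z axis and vertical above 0.5 rad).
It also fails if it takes over 38 s, if anything falls off the work surface, if the arm or the gripper's body presses on something with over 40 N, if the wrist force passes 120 N, or if a joint passes its speed limit or range.

### The arm

A 6-joint arm with a two-finger parallel gripper is mounted at the origin on the work surface. World frame = base frame: x ahead of the robot, y to its left, z up, the work surface at z = 0. Lengths are in m, angles in rad, forces in N, time in s.
With the tool pointing down it reaches from about 0.35 to 0.975 m from the base axis. Payload 4.9 kg.
Tool frame: the origin (TCP) lies midway between the tips of the shut fingers; the grasp point (between the pads) lies 19 mm behind it; z points along the fingers, y is the line along which they close (so a half turn about z gives the same grasp; the last joint's range is limited). The gripper opens to 85 mm and grips with 20 to 120 N. Pads are 22 mm wide; open, the fingers measure 114 mm over their backs; the gripper's body (76 mm by 85 mm) begins 54 mm behind the grasp point. The pads swing forward as they close: fully open they stand 13 mm farther back than shut.
Start: joints at [-1.392, 0.053, 1.613, -0, 1.476, -0.119], TCP at [0.183, -0.597, 0.231] pointing down, gripper open.
Joint ranges: [-3.01, 3.01], [-1.01, 2.22], [0.06, 2.58], [-1.02, 4.17], [0.09, 2.62], [-3.14, 3.14]. Speed limits (rad/s): [2.57, 2.57, 3.14, 3.14, 3.14, 3.14].

### API

Orientations are given as a rotation vector (axis times angle).
In Python, from station import ctrl gives the robot as it stands. The module is installed in compiled form; this text tells all that it offers.
- The arm moves only by the shell command python3 -m handwheel 'ROWS' [OPENING] [FORCE]. ROWS is JSON, a list of rows, each a list of 2 entries, a list of its own where there are three numbers: the shift along the tool's x, y, z in cm, then the turn, a rotation vector about the tool's x, y, z in rad. In form: [[[tx, ty, tz], [ax, ay, az]], ...]. A call has 1 to 5 rows; each row is the pose to reach, as a shift and turn from the pose commanded when the call began, along the tool's axes at that moment; what a row does not reach only later rows make up. A row lasts 1/8 s, in which the tool goes at most 62.5 mm and 10.7 degrees, less where a joint would pass 70% of its speed; a pose out of reach is approached as far as the arm can. A call with a gripper value outside its range is refused whole. OPENING is the gripper's target within -1 to 1 (shut at 1, half-way at 0, fully open at -1), set as the call begins (- or left out, the last holds). The fingers move at their own pace and stop on an object; FORCE is the grip in N (left out, the last holds). Time passes only in rows, so rows that repeat a pose let the fingers close. It gives the time, the measured TCP pose, the force, the opening and the grip force at its end, in the units of the state.
- ctrl.get_obs(): the state, without advancing time (a new reading comes with each control period).
- ctrl.get_image(name): name is "scene" or "side" or "wrist"; returns the picture (400x640x3 uint8, blue, green, red); there is no depth.
- ctrl.calibration(name): a dict with "fx", "fy", "cx", "cy" (pixels), "R" (3x3) and "t" (3): a world point X has camera coordinates R X + t. Camera axes: x right, y down, z forward; pixel columns grow to the right and rows downward; lengths in m; the calibration is good to about 2 mm. A picture is of the moment at which its call begins: read the wrist's pose just before it. calibration takes no time and is no camera call; for the wrist camera it gives the pose at the moment of the call.
- ctrl.finish_job(): hands the job in; it is judged then, once.
Trained networks look in the newest picture that a camera, given by its name, has taken for a name from the list of things; names that differ only in an ending like _2 or _b are one class to them, and where a whole thing is asked for, a point or a joint stands for the part that bears it (a point fixed in the world has none). Each returns a list of dicts, best first, with "score" (0 to 1); they miss things now and then, are a little off and sometimes report something else, mostly with a low value. They report only what shows in the picture. A call takes as long as a camera call. They do not tell look-alikes from the thing itself.
- ctrl.look_for(camera, query): "position" ([column, row] in pixels, amid what is visible of it).
- ctrl.landmark_of(camera, query): "position" ([column, row] in pixels: a listed point, or the origin of a listed thing).
The state is a dict: "t": time; "q": joint angles; "dq": joint speeds; "effort": joint torques, N m; "tool_pos": TCP position; "tool_rot": TCP orientation; "contact_force": force on the tool from outside, world axes, zero at the start; "wrist_torque": the same for the moment, N m; "opening": finger opening in m; "grip_force": force on a finger pad.
Only numpy, scipy, OpenCV 4.12 (cv2) and the standard library are available. Lean on these libraries where they do the work, as an engineer would, in place of code of your own. Each camera call takes 0.05 s, during which the arm holds its last target. There are 200 camera calls.

## Working session

There is one attempt and no reset: what is moved stays moved. The work goes in short steps, Python scripts to look and compute and a shell command to move; the robot and the scene stay as the last step left them, time stands still between calls to the robot, and variables do not carry over. Pictures are saved under pics/ and viewed, at most 10 in all, crops included, and the job is handed in when it is done.

```bash
mkdir -p pics; cat > h.py <<'E'
import numpy as np,cv2
from station import ctrl
from scipy.spatial.transform import Rotation as Ro
def tri(cs):
    A=[];b=[]
    for cal,p in cs:
        R=np.array(cal["R"]);t=np.array(cal["t"])
        u=(p[0]-cal["cx"])/cal["fx"];v=(p[1]-cal["cy"])/cal["fy"]
        A+= [R[0]-u*R[2],R[1]-v*R[2]]; b+=[u*t[2]-t[0],v*t[2]-t[1]]
    return np.linalg.lstsq(np.array(A),np.array(b),rcond=None)[0]
def onplane(cal,p,z):
    R=np.array(cal["R"]);t=np.array(cal["t"])
    d=R.T@[(p[0]-cal["cx"])/cal["fx"],(p[1]-cal["cy"])/cal["fy"],1];c=-R.T@t
    return c+d*(z-c[2])/d[2]
def proj(cal,X):
    c=np.array(cal["R"])@X+np.array(cal["t"]);return np.array([cal["cx"]+cal["fx"]*c[0]/c[2],cal["cy"]+cal["fy"]*c[1]/c[2]])
E
python3 - <<'E'
from h import *
o=ctrl.get_obs();print(o["t"],o["tool_pos"],o["tool_rot"])
cal={}
for n in("scene","side","wrist"):
    cv2.imwrite(f"pics/{n}0.png",ctrl.get_image(n));cal[n]=ctrl.calibration(n)
    print(n,"cam at",-np.array(cal[n]["R"]).T@cal[n]["t"])
Z=dict(unit=0,top_edge=.086,drawer_front=.064,tube=.027,tube_cap=.027,ring_dish=.086,dice_cup=0,meeple=0,clip=0)
for q,z in Z.items():
    for n in cal:
        for r in ctrl.landmark_of(n,q)[:2]:
            print(q,n,np.round(r["position"]),round(r["score"],2),onplane(cal[n],r["position"],z).round(3))
E
```

```text
0.0 [ 0.18325793 -0.59685936  0.23004415] [-3.10474970e+00 -4.65718968e-01  1.29061355e-04]
scene cam at [ 0.94054487 -0.3847726   0.76180649]
side cam at [0.24428447 0.71087519 0.61596738]
wrist cam at [ 0.26184695 -0.57214595  0.37225644]
unit scene [265. 212.] 0.98 [0.39  0.117 0.   ]
unit side [368. 233.] 0.77 [0.394 0.118 0.   ]
unit side [282. 210.] 0.3 [0.607 0.131 0.   ]
top_edge scene [305. 203.] 0.75 [0.506 0.134 0.086]
top_edge side [319. 195.] 0.6 [0.507 0.136 0.086]
drawer_front scene [356. 227.] 0.73 [0.625 0.159 0.064]
drawer_front scene [264. 214.] 0.36 [0.438 0.07  0.064]
drawer_front side [265. 195.] 0.64 [0.627 0.166 0.064]
tube scene [387. 145.] 0.96 [0.509 0.497 0.027]
tube scene [174. 277.] 0.81 [ 0.382 -0.152  0.027]
tube side [225. 369.] 0.81 [0.491 0.518 0.027]
tube side [319. 216.] 0.79 [0.506 0.138 0.027]
tube_cap scene [344. 230.] 0.83 [0.591 0.164 0.027]
tube_cap scene [180. 325.] 0.62 [ 0.48  -0.217  0.027]
tube_cap side [280. 210.] 0.78 [0.595 0.159 0.027]
tube_cap side [381. 146.] 0.66 [ 0.471 -0.2    0.027]
ring_dish scene [262. 186.] 0.73 [0.388 0.119 0.086]
ring_dish side [378. 206.] 0.57 [0.38  0.116 0.086]
dice_cup scene [304. 169.] 0.71 [0.367 0.303 0.   ]
dice_cup side [352. 305.] 0.95 [ 0.359  0.307 -0.   ]
meeple scene [284. 282.] 0.68 [ 0.561 -0.014  0.   ]
meeple side [321. 182.] 0.61 [ 0.566 -0.007  0.   ]
clip scene [369. 203.] 0.66 [0.579 0.297 0.   ]
clip scene [343. 234.] 0.31 [0.585 0.174 0.   ]
clip side [257. 267.] 0.91 [0.567 0.307 0.   ]
```

View pics/scene0.png

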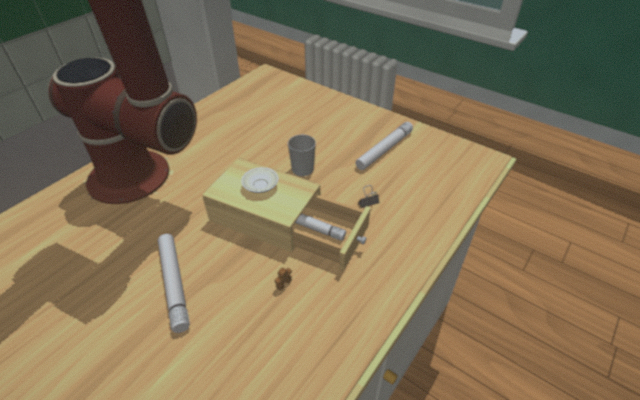

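View pics/side0.png

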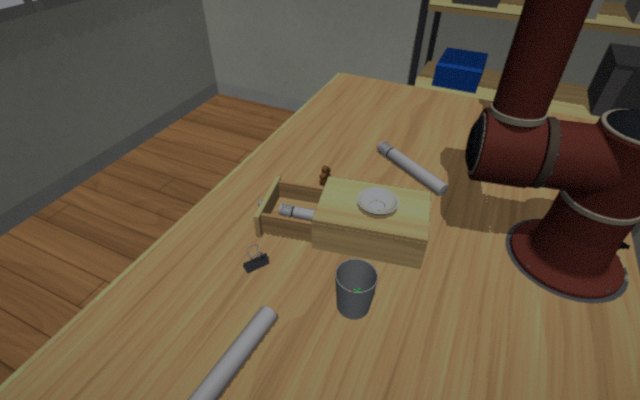

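The scene camera shows the unit with its open drawer. The target tube's cap is at (344,230), and the look-alike tubes are at (387,145) and (174,277). The side camera agrees, with the cap at (281,210). The unit is at about (0.392, 0.117), yaw about 0.19. I'll move above the cap and look from near.

```bash
cat >> h.py <<'E'
def Rt(yaw,th=0): return Ro.from_euler('z',yaw)*Ro.from_euler('y',-th)*Ro.from_euler('x',np.pi)
def plan(pos,yaw,th=0):
    o=ctrl.get_obs();R0=Ro.from_rotvec(o["tool_rot"]);p0=np.array(o["tool_pos"])
    print("shift cm",(R0.inv().apply(np.array(pos)-p0)*100).round(2),"turn",(R0.inv()*Rt(yaw,th)).as_rotvec().round(3),"t",o["t"],p0.round(4))
E
python3 -c "
from h import *
plan([.54,.145,.26],.2)"
```

```text
shift cm [ 55.88 -60.51  -2.87] turn [0.    0.    0.098] t 1.5 [ 0.1834 -0.5975  0.2313]
```

```bash
python3 -m handwheel '[[[55.9,-60.5,-2.9],[0,0,0.098]],[[55.9,-60.5,-2.9],[0,0,0.098]],[[55.9,-60.5,-2.9],[0,0,0.098]],[[55.9,-60.5,-2.9],[0,0,0.098]],[[55.9,-60.5,-2.9],[0,0,0.098]]]' 0 80
python3 -c "
from h import *
plan([.54,.145,.26],.2)"
```

```text
t: 2.12
tool_pos: [0.3192, -0.3142, 0.2426]
tool_rot: [3.125, 0.312, 0.001]
contact_force: [0.8, 1.0, 0.5]
opening: 0.0427
grip_force: 0.0
shift cm [ 30.73 -40.65  -1.75] turn [ 0.001 -0.001 -0.001] t 2.125 [ 0.3192 -0.3142  0.2426]
```

```bash
python3 -m handwheel '[[[30.7,-40.6,-1.7],[0,0,0]],[[30.7,-40.6,-1.7],[0,0,0]],[[30.7,-40.6,-1.7],[0,0,0]],[[30.7,-40.6,-1.7],[0,0,0]],[[30.7,-40.6,-1.7],[0,0,0]]]' >/dev/null
python3 -c "
from h import *
plan([.54,.145,.26],.2)"
```

```text
shift cm [ 11.9  -15.69  -0.66] turn [ 0.001 -0.001 -0.   ] t 2.75 [ 0.4545 -0.0324  0.2533]
```

```bash
python3 -m handwheel '[[[11.9,-15.7,-0.7],[0,0,0]],[[11.9,-15.7,-0.7],[0,0,0]],[[11.9,-15.7,-0.7],[0,0,0]],[[11.9,-15.7,-0.7],[0,0,0]],[[11.9,-15.7,-0.7],[0,0,0]]]' >/dev/null
python3 - <<'E'
from h import *
plan([.54,.145,.26],.2)
c=ctrl.calibration("wrist");cv2.imwrite("pics/w1.png",ctrl.get_image("wrist"))
for q,z in dict(top_edge=.086,drawer_front=.064,tube=.027,tube_cap=.027,meeple=0,clip=0,tube_foot=.027).items():
    for r in ctrl.landmark_of("wrist",q)[:2]: print(q,np.round(r["position"]),round(r["score"],2),onplane(c,r["position"],z).round(4))
E
```

```text
shift cm [ 0.11 -0.16 -0.05] turn [0.    0.001 0.001] t 3.375 [0.5393 0.1432 0.2595]
top_edge [323. 210.] 0.55 [0.5089 0.1382 0.086 ]
top_edge [445. 169.] 0.17 [0.5753 0.0271 0.086 ]
drawer_front [324.  91.] 0.63 [0.6233 0.16   0.064 ]
tube [322. 192.] 0.84 [0.5105 0.1395 0.027 ]
tube [ 11. 140.] 0.67 [0.4997 0.5015 0.027 ]
tube_cap [578. 263.] 0.72 [ 0.4825 -0.2061  0.027 ]
tube_cap [324. 112.] 0.58 [0.6019 0.1551 0.027 ]
meeple [448. 169.] 0.94 [ 0.5634 -0.0123  0.    ]
clip [200. 105.] 0.71 [0.5789 0.3007 0.    ]
clip [321. 193.] 0.31 [0.5002 0.1381 0.    ]
tube_foot [111. 165.] 0.74 [0.493 0.389 0.027]
```

View pics/w1.png

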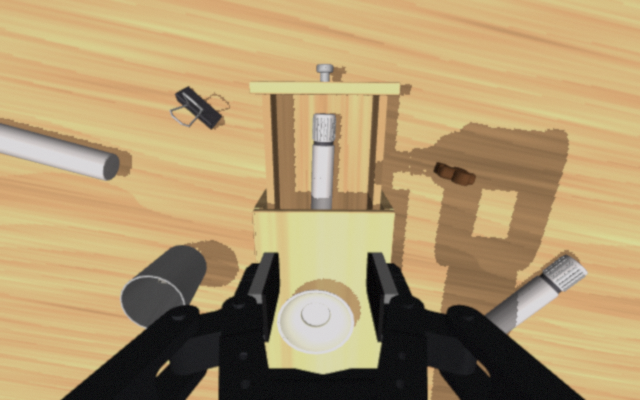

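The near view has the top edge running from (254,210) to (393,211) and the drawer front's upper edge at row ~88. The cap end is at (324,114), and the tube meets the top edge at (322,207). It sits mid-drawer with free room on both sides.

```bash
python3 - <<'E'
from h import *
c=ctrl.calibration("wrist");f=lambda u,v,z:onplane(c,(u,v),z)
print("cam",-np.array(c["R"]).T@c["t"])
l,r=f(254,210,.086),f(393,211,.086);m=(l+r)/2;d=l-r;print("edge",m,"w",np.linalg.norm(d),"yaw",np.arctan2(-d[0],d[1]))
l,r=f(250,94,.064),f(399,94,.064);n=(l+r)/2;d=l-r;print("front inner",n,"w",np.linalg.norm(d),"yaw",np.arctan2(-d[0],d[1]),"gap",np.linalg.norm((n-m)[:2]),np.arctan2(*(n-m)[1::-1]))
a=f(324,114,.035);b=f(322,205,.027);e=a-b;print("cap",a,"at edge",b,"len",np.linalg.norm(e),"yaw",np.arctan2(e[1],e[0]))
yaw=np.arctan2(e[1],e[0]);g=a-.026*np.array([np.cos(yaw),np.sin(yaw),0]);plan([g[0],g[1],.11],yaw)
E
```

```text
cam [0.61968427 0.15950484 0.40186535]
edge [0.5080506  0.13614286 0.086     ] w 0.14441955280171662 yaw 0.19113412395238139
front inner [0.62078188 0.15791603 0.064     ] w 0.14771511218709568 yaw 0.19868496369796104 gap 0.1148146827 0.1907929306020684
cap [0.6003872  0.15417005 0.035     ] at edge [0.49385276 0.13504124 0.027     ] len 0.10853339337767591 yaw 0.17766211363196854
shift cm [ 3.63 -0.02 14.99] turn [ 0.    -0.     0.021] t 3.775 [0.5392 0.1422 0.2599]
```

```bash
python3 -m handwheel '[[[3.5,0,5],[0,0,-0.02]],[[3.5,0,10],[0,0,-0.02]],[[3.5,0,15],[0,0,-0.02]],[[3.5,0,15],[0,0,-0.02]],[[3.5,0,15],[0,0,-0.02]]]'
python3 - <<'E'
from h import *
c=ctrl.calibration("wrist");cv2.imwrite("pics/w2.png",ctrl.get_image("wrist"))
g=ctrl.get_obs()["tool_pos"]
print(proj(c,np.array([g[0],g[1],.04])))
for q in("tube_cap","drawer_front"):
    for r in ctrl.landmark_of("wrist",q)[:2]: print(q,np.round(r["position"]),round(r["score"],2),onplane(c,r["position"],.027 if q=="tube_cap" else .064).round(4))
E
```

```text
t: 4.4
tool_pos: [0.5749, 0.15, 0.1119]
tool_rot: [-3.123, -0.344, -0.004]
contact_force: [0.7, -0.1, 0.8]
opening: 0.0426
grip_force: 0.0
[324.14672475 216.45796033]
tube_cap [328. 176.] 0.74 [0.6016 0.1527 0.027 ]
drawer_front [326. 149.] 0.74 [0.6261 0.1606 0.064 ]
```

View pics/w2.png

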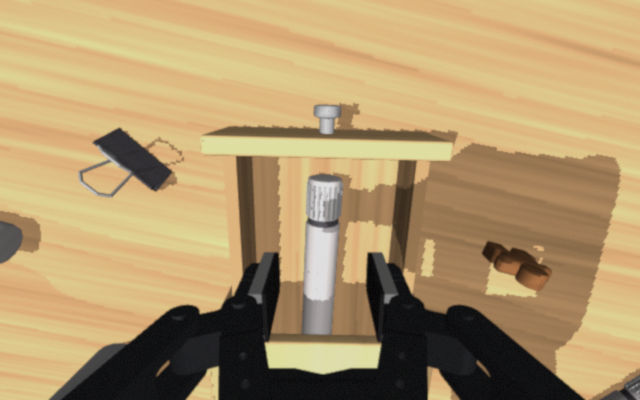

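The cap (324,185) lies centred between the fingers, at (272,…) and (370,…). My small yaw turn went the wrong way (+0.045 rad needed), so I'll correct that on the way down, then close.

```bash
python3 -m handwheel '[[[0,0,3],[0,0,0.045]],[[0,0,6],[0,0,0.045]],[[0,0,8],[0,0,0.045]],[[0,0,9.2],[0,0,0.045]],[[0,0,9.2],[0,0,0.045]]]'
python3 -m handwheel '[[[0,0,0],[0,0,0]],[[0,0,0],[0,0,0]],[[0,0,0],[0,0,0]],[[0,0,0],[0,0,0]],[[0,0,0],[0,0,0]]]' 1 80
```

```text
t: 5.18
tool_pos: [0.5736, 0.15, 0.0175]
tool_rot: [3.13, 0.274, -0.001]
contact_force: [0.1, 0.1, 0.1]
opening: 0.0422
grip_force: 0.0
t: 5.8
tool_pos: [0.5749, 0.1502, 0.0193]
tool_rot: [-3.129, -0.274, -0.004]
contact_force: [-0.2, 0.1, 6.9]
opening: 0.0229
grip_force: 78.9
```

The opening of 22.9 mm (under 26) and the upward push suggest the pads grip above the axis. I'll reopen, go slightly lower and regrip.

```bash
python3 -m handwheel '[[[0,0,0],[0,0,0]],[[0,0,0],[0,0,0]],[[0,0,0.2],[0,0,0]],[[0,0,0.4],[0,0,0]],[[0,0,0.4],[0,0,0]]]' 0.1 60
python3 -m handwheel '[[[0,0,0],[0,0,0]],[[0,0,0],[0,0,0]],[[0,0,0],[0,0,0]],[[0,0,0],[0,0,0]]]' 1 60
```

```text
t: 6.42
tool_pos: [0.5733, 0.15, 0.0133]
tool_rot: [3.13, 0.274, -0.001]
contact_force: [-0.0, -0.3, 0.5]
opening: 0.0387
grip_force: 0.0
t: 6.92
tool_pos: [0.574, 0.1501, 0.0141]
tool_rot: [-3.13, -0.274, -0.001]
contact_force: [-0.2, 0.2, 2.9]
opening: 0.024
grip_force: 59.5
```

Good grip now. Next I'll tilt about the foot, slowly.

```bash
python3 -m handwheel '[[[0.09,0,-0.56],[0,0.035,0]],[[0.16,0,-1.12],[0,0.07,0]],[[0.21,0,-1.68],[0,0.105,0]],[[0.25,0,-2.23],[0,0.14,0]],[[0.27,0,-2.78],[0,0.175,0]]]' 1 80
python3 - <<'E'
from h import *
for n in("scene","side"):
    cv2.imwrite(f"pics/{n}3.png",cv2.resize(ctrl.get_image(n)[130:290,190:430],None,fx=2,fy=2))
plan([.57,.15,.05],.175,.175)
E
```

```text
t: 7.55
tool_pos: [0.5762, 0.1505, 0.0419]
tool_rot: [-3.102, -0.272, -0.276]
contact_force: [-0.3, 0.3, -0.9]
opening: 0.0231
grip_force: 78.6
shift cm [-0.46 -0.06 -0.88] turn [ 0.    -0.002 -0.   ] t 7.65 [0.576  0.1505 0.0421]
```

View pics/scene3.png

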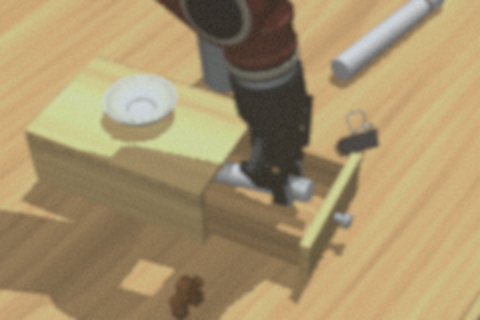

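The crop shows the cap end raised in the gap (cap at ~(300,187) in the crop), with the drawer and dish untouched. I'll continue the tilt.

```bash
python3 -m handwheel '[[[0.09,0,-0.54],[0,0.035,0]],[[0.16,0,-1.08],[0,0.07,0]],[[0.22,0,-1.63],[0,0.105,0]],[[0.25,0,-2.16],[0,0.14,0]],[[0.27,0,-2.69],[0,0.175,0]]]'
python3 -m handwheel '[[[0,0,0],[0,0,0]],[[0,0,0],[0,0,0]]]'
python3 - <<'E'
from h import *
o=ctrl.get_obs();print(o["wrist_torque"])
cv2.imwrite("pics/side4.png",cv2.resize(ctrl.get_image("side")[130:290,190:430],None,fx=2,fy=2))
E
```

```text
t: 8.28
tool_pos: [0.5742, 0.1501, 0.0688]
tool_rot: [-3.052, -0.267, -0.543]
contact_force: [-0.1, -0.1, -1.5]
opening: 0.0233
grip_force: 78.6
t: 8.52
tool_pos: [0.5744, 0.1501, 0.0686]
tool_rot: [-3.052, -0.267, -0.54]
contact_force: [-0.5, -0.4, -0.3]
opening: 0.0237
grip_force: 78.6
[-0.04875073  0.16076116 -0.01961703]
```

View pics/side4.png

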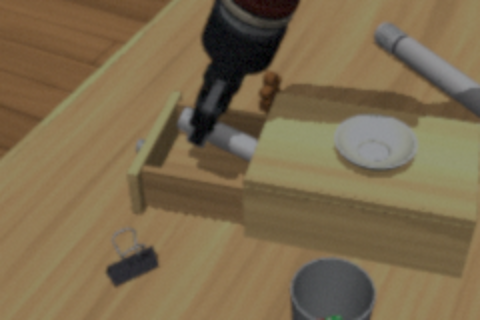

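The tube stands on the slant, with its cap above the drawer front at crop (188,122). Now I'll draw it along its axis.

```bash
python3 -m handwheel '[[[1,0,0],[0,0,0]],[[2.2,0,0],[0,0,0]],[[3.4,0,0],[0,0,0]],[[4.6,0,0],[0,0,0]],[[5.8,0,0],[0,0,0]]]'
```

```text
t: 9.2
tool_pos: [0.6289, 0.1597, 0.0887]
tool_rot: [-3.052, -0.267, -0.54]
contact_force: [-0.0, 0.4, -0.9]
opening: 0.0237
grip_force: 78.6
```

```bash
python3 -m handwheel '[[[1.2,0,0],[0,0,0]],[[2.4,0,0],[0,0,0]],[[3.6,0,0],[0,0,0]],[[4.8,0,0],[0,0,0]],[[6,0,0],[0,0,0]]]'
python3 - <<'E'
from h import *
cv2.imwrite("pics/side5.png",cv2.resize(ctrl.get_image("side")[80:290,150:450],None,fx=2,fy=2))
plan([.68,.17,.22],.175,0)
E
```

```text
t: 9.82
tool_pos: [0.6842, 0.1695, 0.1092]
tool_rot: [-3.052, -0.267, -0.54]
contact_force: [-0.5, 0.7, -1.2]
opening: 0.0236
grip_force: 78.6
shift cm [  3.25  -0.13 -10.48] turn [ 0.    -0.353 -0.   ] t 9.875 [0.6858 0.1697 0.1105]
```

View pics/side5.png

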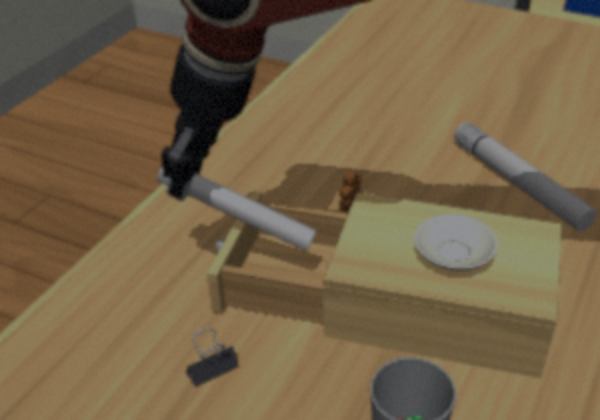

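The foot (crop (312,240)) is well clear of the top edge at (340,…). I'll lift straight up, then level.

```bash
python3 -m handwheel '[[[0.8,0,-2.2],[0,0,0]],[[1.7,0,-4.7],[0,0,0]],[[2.6,0,-7.1],[0,0,0]],[[3.5,0,-9.5],[0,0,0]],[[4.4,0,-12],[0,0,0]]]'
python3 -m handwheel '[[[0,0,0],[0,-0.07,0]],[[0,0,0],[0,-0.14,0]],[[0,0,0],[0,-0.21,0]],[[0,0,0],[0,-0.28,0]],[[0,0,0],[0,-0.35,0]]]'
python3 -m handwheel '[[[0,0,0],[0,0,0]],[[0,0,0],[0,0,0]],[[0,0,0],[0,0,0]],[[0,0,0],[0,0,0]]]'
python3 - <<'E'
from h import *
I={};c={}
for n in("scene","side"): I[n]=ctrl.get_image(n);c[n]=ctrl.calibration(n)
g=np.array(ctrl.get_obs()["tool_pos"])
for q in("tube_cap","tube_foot","drawer_front","ring_dish"):
    for n in c:
        for r in ctrl.landmark_of(n,q)[:2]: print(q,n,np.round(r["position"]),round(r["score"],2))
cv2.imwrite("pics/both6.png",np.hstack([I["scene"][60:290,240:520],I["side"][60:290,130:410]]))
E
```

```text
t: 10.5
tool_pos: [0.6835, 0.1694, 0.2374]
tool_rot: [-3.053, -0.267, -0.539]
contact_force: [0.4, -0.2, -0.4]
opening: 0.0235
grip_force: 78.6
t: 11.12
tool_pos: [0.6838, 0.1695, 0.2369]
tool_rot: [3.129, 0.274, -0.003]
contact_force: [0.8, -0.7, -0.7]
opening: 0.0237
grip_force: 78.6
t: 11.62
tool_pos: [0.6834, 0.1694, 0.2369]
tool_rot: [-3.13, -0.274, -0.001]
contact_force: [-0.0, 0.1, -0.5]
opening: 0.0234
grip_force: 78.6
tube_cap scene [181. 328.] 0.93
tube_cap scene [402. 174.] 0.66
tube_cap side [384. 148.] 0.81
tube_cap side [221. 117.] 0.61
tube_foot scene [158. 238.] 0.89
tube_foot scene [314. 150.] 0.82
tube_foot side [442. 189.] 0.95
tube_foot side [270. 309.] 0.75
drawer_front scene [355. 227.] 0.84
drawer_front side [265. 193.] 0.8
drawer_front side [348. 306.] 0.43
ring_dish scene [263. 183.] 0.95
ring_dish side [373. 206.] 0.58
```

View pics/both6.png

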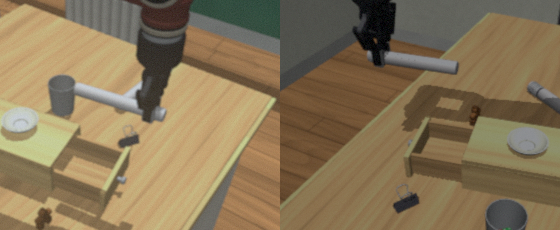

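The crops show the tube level in the air in the gripper, the drawer empty, and the dish, cup, clip and meeple in place. I'll triangulate the tube's ends (cap: scene (402,174), side (221,117); foot: scene (314,150), side (305,128)) and hand in if they check out.

```bash
python3 - <<'E'
from h import *
s,d=ctrl.calibration("scene"),ctrl.calibration("side")
a=tri([(s,(402,174)),(d,(221,117))]);b=tri([(s,(314,150)),(d,(305,128))])
t=np.degrees(np.arcsin((a-b)[2]/np.linalg.norm(a-b)));print(a,b,np.linalg.norm(a-b),"tilt",t)
if min(a[2],b[2])>.2 and abs(t)<9: print(ctrl.finish_job())
E
```

```text
[0.70375023 0.17613722 0.24573914] [0.53354737 0.13909639 0.24511693] 0.1741878961523917 tilt 0.20466301537140028
the job is handed in; nothing more can be done
None
```

The tube came out of the drawer on the slant and is held still in the gripper. It measured level within about 0.2° with both ends about 0.245 m above the ledge (roughly 16 cm above the unit's top). The drawer and the other items looked unmoved in the last pictures. I handed the job in at about 12 s but got no verdict back.

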